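# Set the indexing turntable to the peg mark

## Task

The carved fish stands on an indexing turntable, ready for painting its next side. With a fingertip or the outside of the fingers, push the upright black post of the turntable's lever round its arc until the lever's pointer points at the middle of the tall steel peg marker on the rim scale (not at the flat washer marker), and leave it standing there. Push gently and do not pinch or grip the post; keep off the fish and leave the things standing round about where they are.

Things in the scene. Friction and masses are not known exactly. Their poses are not given: they have to be found in the camera images.
- axis (a point): Centre of the upper face of the fixed aluminium base disc (326 mm across, 14 mm thick, lying on the table), on the vertical turning axis of the turntable. Its axes are the base's: at joint value 0 the lever points along its -x; z is up. On it turns a round wooden platform, 120 mm across, top 16 mm above this point. Tick marks every 5 degrees are engraved on the rim round the -x side.
- turntable (a joint): Angle of the platform with lever and fish about the vertical axis, rad, positive counterclockwise seen from above; 0 when the lever points along the base's -x; stops at -1.0 and 1.0. It turns stiffly (0.2 N m of friction, about 2 N at the post) and stays where it is left, without spring.
- lever: The steel lever that sticks out flat from the platform, a bar 14 mm wide ending in a pointer, with a round upright black post (16 mm across, axis 100 mm from the turning axis) rising from it. Its origin lies on the turning axis, on the upper face of the base disc; its -x axis points along the lever. The top of the post is 76 mm above that origin, the flat bar's upper face 12 mm.
- post_mid (a point): Point to push: on the axis of the black post, 20 mm below its top (70 mm above the table), 100 mm from the turning axis. Axes as the lever's.
- pointer (a point): Tip of the lever's thin pointer (4 mm thick), 118 mm from the turning axis, 5.5 mm above the base disc. Its -x axis is the direction in which it points.
- peg_marker: Tall marker: a plain steel peg 12 mm across and 24 mm high on a 16 mm foot, held fast by a magnet on the rim of the base disc 130 to 152 mm from the axis, beyond the pointer's reach. Origin at the centre of its underside; its top is 38 mm above the table. This is the mark to set. It may be on either side of the lever.
- washer_marker: Flat marker: a steel washer 20 mm across, 5 mm thick, 8 mm hole, held fast on the rim at the other side of the scale. Origin at the centre of its underside. Not the one to set.
- fish: Carved wooden fish on its tail, 55 x 70 x 183 mm, fixed on the middle of the platform and turning with it; its top is 213 mm above the table. Origin at the centre of its underside. Not to be touched.
- small_jar: Loose glass jar 36 mm across, 48 mm high, on the back right of the base disc. Origin under its centre. Leave alone.
- toy_globe: Loose toy globe, 36 mm across, 50 mm high, on the back left of the base disc. Origin under its centre. Leave alone.
- ink_pot: Loose glass ink pot 52 mm across, 40 mm high, on the table in front of the base disc. Origin under its centre. Leave alone.
- eraser: Loose eraser 18 x 38 x 11 mm on the table in front of the base disc. Origin under its centre. Leave alone.
- mug: Loose white mug 83 x 108 x 93 mm on the table to the right of the base disc. Origin under its centre. Leave alone.
- pigment_jar: Loose glass jar with black lid, 59 mm across, 95 mm high, on the table to the left of the base disc. Origin under its centre. Leave alone.

How it is judged:
By the outcome, as a careful person would: the job done as asked, in the order asked, and still so for the second after the job is handed in, with the robot touching nothing.
It also fails if it takes over 40 s, if anything falls off the work surface, if the arm or the gripper's body presses on something with over 40 N, if the wrist force passes 120 N, or if a joint passes its speed limit or range.

## Robot

A 6-joint arm with a two-finger parallel gripper is mounted at the origin on a cart in front of the work surface, level with it; the furniture and walls round the work are solid. World frame = base frame: x ahead of the robot, y to its left, z up, the work surface at z = 0. Lengths are in m, angles in rad, forces in N, time in s.
With the tool pointing down it reaches from about 0.35 to 0.775 m from the base axis. Payload 5.5 kg.
Tool frame: the origin (TCP) lies at the very end of the fingers, on their centre line; the grasp point (between the pads) lies hold_point_z behind it (hold_point_z is the distance from the TCP to the grasp point, in m); x points along the fingers, y is the direction in which the jaws open and shut, and the axes are right-handed (so a half turn about x gives the same grasp; the last joint's range is limited). The gripper opens to 85 mm and grips with 20 to 120 N. Pads are 22 mm wide; open, the fingers measure 114 mm over their backs; the gripper's body (76 mm by 85 mm) begins 54 mm behind the grasp point. The pads swing forward as they close: fully open they stand 13 mm farther back than shut.
Start: joints at [-1.264, 0.313, 0.046, 1.304, 0, 1.431], TCP at [0.248, -0.519, 0.231] pointing down, gripper open.
Joint ranges: [-2.76, 2.76], [-0.86, 1.69], [-1.03, 1.26], [-2.2, 2.34], [-1.47, 1.5], [-3.14, 3.14]. Speed limits (rad/s): [2.57, 2.57, 3.14, 3.14, 3.14, 3.14].

## Interface

Orientations are given as a unit quaternion [w, x, y, z].
In Python, from workcell import * gives the robot as it stands. The module is installed in compiled form; this text tells all that it offers.
- The arm moves only by the tool step_arm, never from a script. Its argument "targets" is a list of rows, each a list of 3 entries, a list of its own where there are three numbers: the turn, a rotation vector about the tool's x, y, z in degrees, then the shift along the tool's x, y, z in cm, then the finger opening in cm, from 0 to 8.54. A call has exactly 10 rows; each row shifts and turns the commanded pose from where the row before left it, along the tool's axes as they then stand; what a row does not reach is not made up. A row lasts 1/10 s, in which the tool goes at most 50 mm and 8.59 degrees, less where a joint would pass 70% of its speed; a pose out of reach is approached as far as the arm can. A call with a gripper value outside its range is refused whole. The fingers move at their own pace and stop on an object; "force" is the grip in N (left out, the last holds). Time passes only in rows, so rows that do not move let the fingers close, or fill a call up. It gives the time, the measured TCP pose, the force and the opening at its end, in the units of the state.
- get_state(): the state, without advancing time (a new reading comes with each control period).
- read_camera(name): name is "scene" or "top"; returns the picture (400x640x3 uint8, red, green, blue); there is no depth.
- camera_model(name): a dict with "fx", "fy", "cx", "cy" (pixels), "xyz" and "rotation" of the camera in the world. Camera axes: x right, y down, z forward; pixel columns grow to the right and rows downward; lengths in m; the calibration is good to about 2 mm. A picture is of the moment at which its call begins. camera_model takes no time and is no camera call.
- hand_in(): hands the job in, once; it reports no verdict.
Trained networks look in the newest picture that a camera, given by its name, has taken for a name from the list of things; names that differ only in an ending like _2 or _b are one class to them, and where a whole thing is asked for, a point or a joint stands for the part that bears it (a point fixed in the world has none). Each returns a list of dicts, best first, with "p" (0 to 1); they miss things now and then, are a little off and sometimes report something else, mostly with a low value. They report only what shows in the picture. A call takes as long as a camera call.
- find_in(camera, label): "extent" ([left, top, width, height] in pixels, round what is visible of it).
- silhouettes(camera, label): "mask" (400x640 bool, what is visible of it) and "extent" ([left, top, width, height] in pixels, round what is visible of it).
The state is a dict: "clock": time; "joint_pos": joint angles; "qvel": joint speeds; "tau": joint torques, N m; "tcp_pos": TCP position; "orientation": TCP orientation; "wrist_force": force on the tool from outside, world axes, zero at the start; "ft_torque": the same for the moment, N m; "finger_gap": finger opening in m.
Only numpy, scipy, OpenCV 4.12 (cv2) and the standard library are available. Lean on these libraries where they do the work, as an engineer would, in place of code of your own. Each camera call takes 0.05 s, during which the arm holds its last target.

## Working session

There is one attempt and no reset: what is moved stays moved. The work goes in short steps, Python scripts to look and compute and a tool call to move; the robot and the scene stay as the last step left them, time stands still between calls to the robot, and variables do not carry over. Pictures are saved under pics/ and viewed, and the job is handed in when it is done.

Besides the shell and the picture viewer there is one more tool, called in YAML: its name, and indented under it one key for each argument. step_arm: Moves the arm, as the interface text tells. Its arguments: {"type":"object","properties":{"targets":{"type":"array","items":{"type":"array"}},"force":{"type":"number"}},"required":["targets"]}

```bash
mkdir -p pics; python3 - <<'E'
from workcell import *
import cv2,numpy as np
s=get_state();print({k:np.round(v,3) for k,v in s.items()})
for c in("scene","top"):
    im=read_camera(c);cv2.imwrite(f"pics/{c}0.png",im[:,:,::-1]);m=camera_model(c);print(c,m)
    for l in("peg_marker","washer_marker","lever","axis","fish","pointer","small_jar","toy_globe","ink_pot","eraser","mug","pigment_jar","post_mid"):
        try:print(l,[(np.round(d["extent"],1).tolist(),round(d["p"],2)) for d in find_in(c,l)[:2]])
        except Exception as e:print(l,e)
E
```

```text
{'clock': np.float64(0.0), 'joint_pos': array([-1.264,  0.314,  0.045,  1.304,  0.   ,  1.431]), 'qvel': array([-0.   , -0.001, -0.001, -0.   , -0.001,  0.002]), 'tau': array([ 1.0000e-03, -4.8063e+01,  2.9853e+01,  1.9000e-02, -0.0000e+00,
       -0.0000e+00]), 'tcp_pos': array([ 0.248, -0.518,  0.23 ]), 'orientation': array([-0.156, -0.689, -0.157,  0.69 ]), 'wrist_force': array([ 0.885, -0.09 ,  0.498]), 'ft_torque': array([-0.006, -0.021, -0.046]), 'finger_gap': np.float64(0.085)}
scene {'fx': 375.8359087544011, 'fy': 375.8359087544011, 'cx': 322.31589757649095, 'cy': 195.04457545937694, 'xyz': array([-0.23877881,  0.48916755,  0.72769094]), 'rotation': array([ 0.24217257, -0.45065454,  0.75957911, -0.40162485])}
peg_marker []
washer_marker []
lever [([296.4, 148.6, 23.4, 50.6], 0.49), ([310.3, 195.3, 6.9, 26.0], 0.45)]
axis [([260.7, 149.3, 98.0, 86.3], 0.67), ([287.9, 148.7, 41.1, 73.2], 0.22)]
fish [([295.5, 147.3, 23.9, 52.1], 0.73)]
pointer [([306.7, 197.8, 8.7, 23.6], 0.52)]
small_jar [([322.8, 171.8, 14.0, 14.7], 0.53)]
toy_globe [([298.3, 146.7, 20.2, 56.2], 0.7), ([271.5
[... 412 characters left out ...]
rotation': array([ 0.07371626, -0.66364178,  0.73960764, -0.0844159 ])}
peg_marker []
washer_marker []
lever [([295.3, 246.2, 20.4, 18.3], 0.65)]
axis [([251.8, 117.8, 110.5, 105.6], 0.6)]
fish [([290.9, 140.2, 22.8, 34.9], 0.65)]
pointer [([289.7, 188.9, 11.6, 17.1], 0.53), ([249.7, 116.3, 113.2, 107.0], 0.32)]
small_jar [([332.7, 137.9, 12.9, 16.7], 0.57)]
toy_globe [([291.5, 187.8, 10.6, 17.0], 0.19)]
ink_pot [([295.5, 248.4, 20.5, 19.2], 0.71), ([291.8, 186.1, 9.1, 19.0], 0.4)]
eraser [([286.2, 141.5, 41.3, 64.3], 0.51), ([356.3, 251.4, 11.3, 11.4], 0.5)]
mug [([414.9, 245.3, 45.9, 32.2], 0.68)]
pigment_jar [([181.7, 204.7, 27.4, 22.6], 0.83)]
post_mid [([292.0, 185.3, 7.7, 16.8], 0.65)]
```

```bash
python3 - <<'E'
import cv2,numpy as np
a=cv2.imread("pics/top0.png")[100:240,230:390];cv2.imwrite("pics/topz.png",cv2.resize(a,None,fx=4.2,fy=4.2,interpolation=cv2.INTER_CUBIC))
a=cv2.imread("pics/scene0.png")[140:245,240:380];cv2.imwrite("pics/scz.png",cv2.resize(a,None,fx=5.5,fy=5.5,interpolation=cv2.INTER_CUBIC))
E
```

```text
(no output)
```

View pics/topz.png

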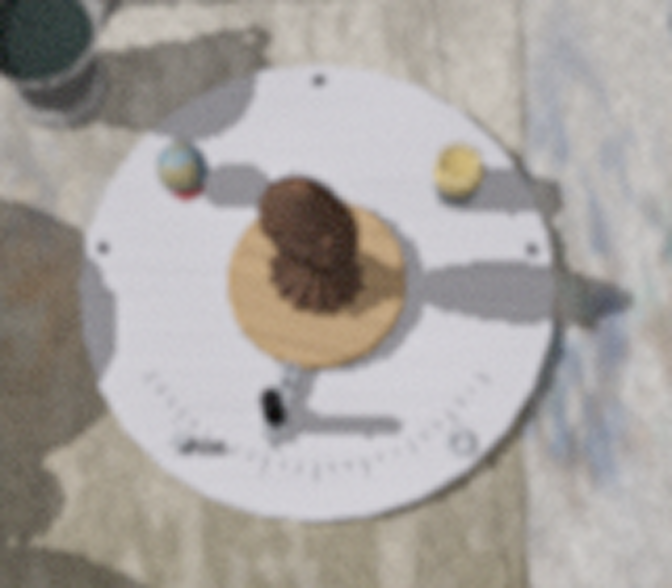

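View pics/scz.png

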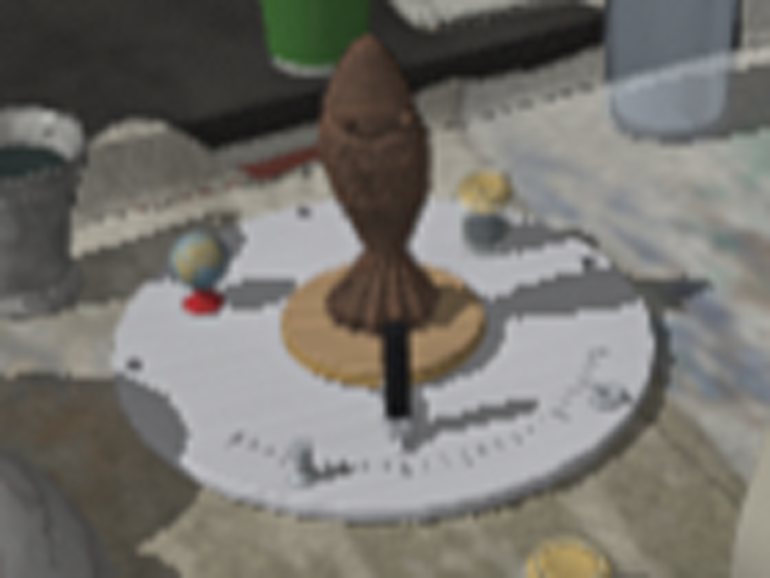

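View pics/top0.png

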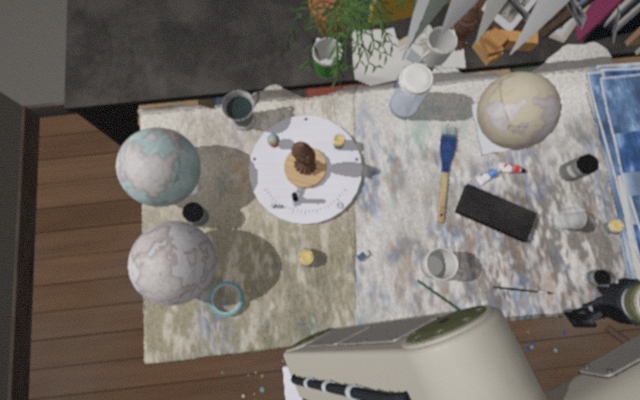

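View pics/scene0.png

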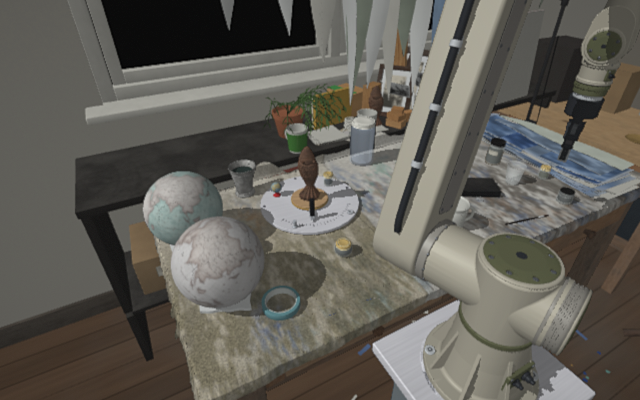

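```bash
cat > h.py <<'E'
import numpy as np,cv2
from scipy.spatial.transform import Rotation as R
from scipy.optimize import least_squares
from workcell import *
def cam(c):
    m=camera_model(c);q=m["rotation"];q=np.asarray(q)
    Rm=R.from_quat([q[1],q[2],q[3],q[0]]).as_matrix() if q.shape==(4,) else q
    return m,Rm
def proj(c,P):
    m,Rm=cam(c);p=(np.atleast_2d(P)-m["xyz"])@Rm
    return np.c_[m["fx"]*p[:,0]/p[:,2]+m["cx"],m["fy"]*p[:,1]/p[:,2]+m["cy"]]
def back(c,uv,z):
    m,Rm=cam(c);uv=np.atleast_2d(uv)
    d=np.c_[(uv[:,0]-m["cx"])/m["fx"],(uv[:,1]-m["cy"])/m["fy"],np.ones(len(uv))]@Rm.T
    return m["xyz"]+d*((z-m["xyz"][2])/d[:,2])[:,None]
E
python3 - <<'E'
from h import *
t=lambda x,y:((x+.5)/4.2-.5+230,(y+.5)/4.2-.5+100)
s=lambda x,y:((x+.5)/5.5-.5+240,(y+.5)/5.5-.5+140)
# upper edge of disc
E1=np.array([t(82,275),t(318,65),t(318,519),t(553,285),t(420,90),t(215,500),t(470,460),t(160,130)])
E2=np.array([s(115,335),s(655,350),s(385,510),s(250,210),s(560,232),s(190,460),s(540,490)])
def fit(c,E):
    P=back(c,E,0.014)[:,:2]
    r=least_squares(lambda a:np.hypot(*(P-a[:2]).T)-a[2],[.5,.1,.163]);print(c,r.x,np.round(r.fun*1e3,1));return r.x
fit("top",E1);fit("scene",E2)
for n,f,c,pts in(("top",t,"top",dict(peg=(187,440,.014),washer=(463,443,.016),tick0=(150,378,.014),tick1=(490,377,.014),ptr=(275,438,.0195),posttop=(267,393,.09),postbot=(283,425,.026),plat=(316,284,.03))),
 ("scene",s,"scene",dict(peg=(303,475,.014),pegtop=(303,447,.038),washer=(607,395,.016),tick0=(235,438,.014),tick1=(602,351,.014),ptr=(405,440,.0195),posttop=(398,325,.09),postbot=(398,415,.026),plat=(383,322,.03)))):
    for k,v in pts.items():print(c,k,np.round(back(c,f(*v[:2]),v[2])[0],4))
print(proj("top",[0.248,-.519,.231]),proj("scene",[0.248,-.519,.231]))
E
```

```text
top [0.68029322 0.0434633  0.1610931 ] [ 0.4  1.8 -0.1  0.8 -0.2  1.6 -2.  -2.4]
scene [0.68381148 0.04228667 0.16520434] [-2.2 -2.4 -0.2  7.2 -5.  -5.3  7.9]
top peg [0.5829 0.1413 0.014 ]
top washer [ 0.5605 -0.0427  0.016 ]
top tick0 [0.6283 0.1625 0.014 ]
top tick1 [ 0.6042 -0.0666  0.014 ]
top ptr [0.5767 0.0822 0.0195]
top posttop [0.5913 0.0826 0.09  ]
top postbot [0.5836 0.0759 0.026 ]
top plat [0.6774 0.0441 0.03  ]
scene peg [0.585  0.1425 0.014 ]
scene pegtop [0.5792 0.144  0.038 ]
scene washer [ 0.5646 -0.0413  0.016 ]
scene tick0 [0.6337 0.1621 0.014 ]
scene tick1 [ 0.6057 -0.0635  0.014 ]
scene ptr [0.5794 0.0822 0.0195]
scene posttop [0.5902 0.0794 0.09  ]
scene postbot [0.5941 0.0789 0.026 ]
scene plat [0.6753 0.0472 0.03  ]
[[578.90671085 301.70492225]] [[562.49355069 158.30834129]]
```

```bash
cat >> h.py <<'E'
def tool():
    s=get_state();q=s["orientation"];return s,R.from_quat([q[1],q[2],q[3],q[0]])
def delta(p):
    s,r=tool();return np.round(r.inv().apply(np.asarray(p)-s["tcp_pos"])*100,2)
E
python3 - <<'E'
from h import *
s,r=tool();print(np.round(r.as_matrix(),3),s["clock"])
# overlay model with pointer phi, peg
A=np.array([.680,.0435,.014])
def P(ph,rr,z):ph=np.radians(ph);return A+np.array([-rr*np.cos(ph),rr*np.sin(ph),z])
ims=[]
for c,(x0,y0,w,h_),f in(("top",(230,100,160,140),5),("scene",(240,140,140,105),5)):
    im=cv2.imread(f"pics/{c}0.png")[y0:y0+h_,x0:x0+w];im=cv2.resize(im,None,fx=f,fy=f,interpolation=cv2.INTER_CUBIC)
    tr=lambda p:tuple(np.round((proj(c,p)[0]-[x0,y0]+.5)*f-.5).astype(int))
    for a in range(0,360,3):cv2.circle(im,tr(P(a,.163,0)),1,(0,0,255),-1);cv2.circle(im,tr(P(a,.06,.016)),1,(0,255,255),-1)
    for a in (-50,22,45):cv2.line(im,tr(P(a,.118,.0055)),tr(P(a,.16,0)),(0,255,0),1)
    for a in (22,):cv2.line(im,tr(P(a,.1,.012)),tr(P(a,.1,.076)),(255,0,0),1)
    cv2.line(im,tr(P(45,.141,0)),tr(P(45,.141,.024)),(255,0,255),1)
    cv2.imwrite(f"pics/{c}_ov.png",im)
E
```

```text
[[ 0.     0.432 -0.902]
 [-0.    -0.902 -0.432]
 [-1.     0.    -0.   ]] 1.4
```

View pics/top_ov.png

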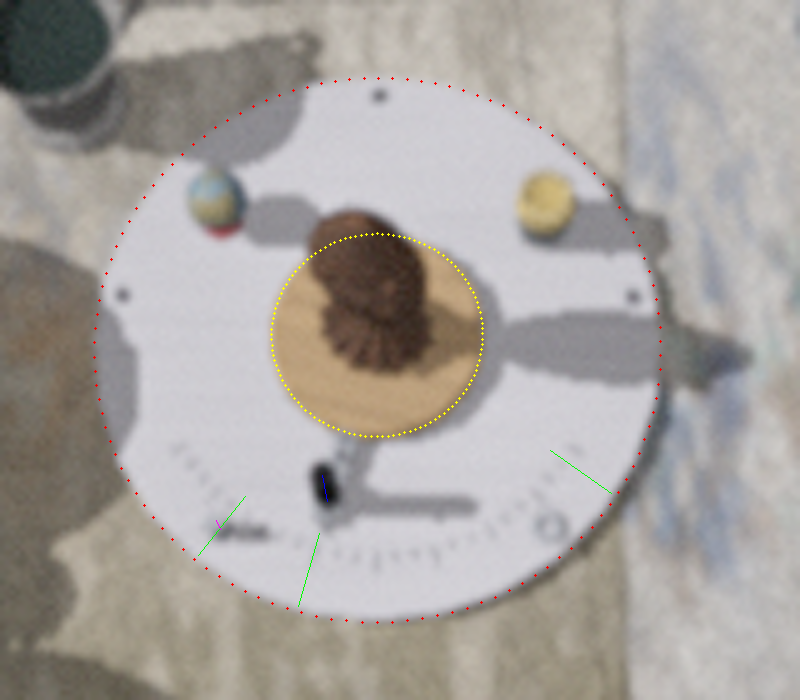

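View pics/scene_ov.png

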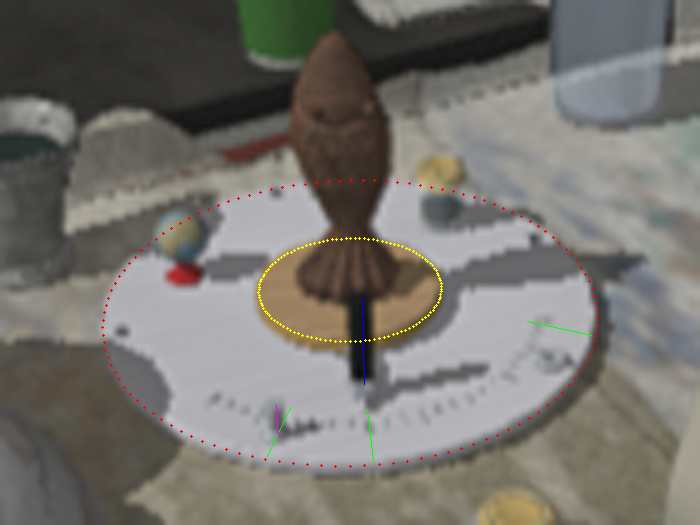

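step_arm:
  targets:
    - [[0,0,0],[0,-2.67,-3.79],0]
    - [[0,0,0],[0,-2.67,-3.79],0]
    - [[0,0,0],[0,-2.67,-3.79],0]
    - [[0,0,0],[0,-2.67,-3.79],0]
    - [[0,0,0],[0,-2.67,-3.79],0]
    - [[0,0,0],[0,-2.67,-3.79],0]
    - [[0,0,0],[0,-2.67,-3.79],0]
    - [[0,0,0],[0,-2.67,-3.79],0]
    - [[0,0,0],[0,-2.67,-3.79],0]
    - [[0,0,0],[0,-2.67,-3.79],0]
  force: 20

```text
clock: 2.4
tcp_pos: [0.4756, -0.1123, 0.2316]
orientation: [0.157, 0.69, 0.156, -0.689]
wrist_force: [0.3, -1.1, -1.0]
finger_gap: 0.0002
```

step_arm:
  targets:
    - [[0,0,0],[0,-2.67,-3.79],0]
    - [[0,0,0],[0,-2.67,-3.79],0]
    - [[0,0,0],[0,-2.67,-3.79],0]
    - [[0,0,0],[0,-2.67,-3.79],0]
    - [[-7.6,0,0],[0,0,0],0]
    - [[-7.6,0,0],[0,0,0],0]
    - [[-7.6,0,0],[0,0,0],0]
    - [[-7.6,0,0],[0,0,0],0]
    - [[0,0,0],[0,0,0],0]
    - [[0,0,0],[0,0,0],0]

```text
clock: 3.4
tcp_pos: [0.5655, 0.0477, 0.2313]
orientation: [0.331, 0.625, 0.331, -0.625]
wrist_force: [-0.7, -0.1, 0.5]
finger_gap: 0.0002
```

```bash
python3 - <<'E'
from h import *
s,r=tool();print(np.round(r.as_matrix(),3),s["tcp_pos"],s["joint_pos"],s["finger_gap"],s["wrist_force"],delta([.565,.0486,.056]))
for c in("top","scene"):cv2.imwrite(f"pics/{c}1.png",read_camera(c)[:,:,::-1])
E
```

```text
[[ 0.     0.827 -0.562]
 [-0.    -0.562 -0.827]
 [-1.     0.     0.   ]] [0.56546481 0.0477475  0.23129252] [-5.71601743e-02  2.98419535e-01  2.56103067e-02  1.29791258e+00
 -8.66590324e-05  2.11025717e+00] 0.00023433089505213426 [-0.70173054 -0.05604853  0.49389169] [17.53 -0.09 -0.05]
```

View pics/scene1.png

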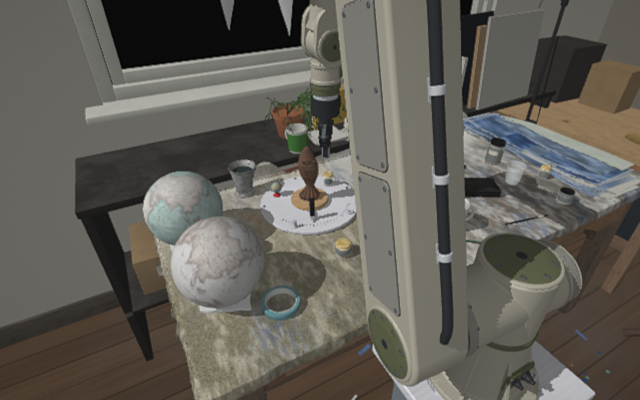

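View pics/top1.png

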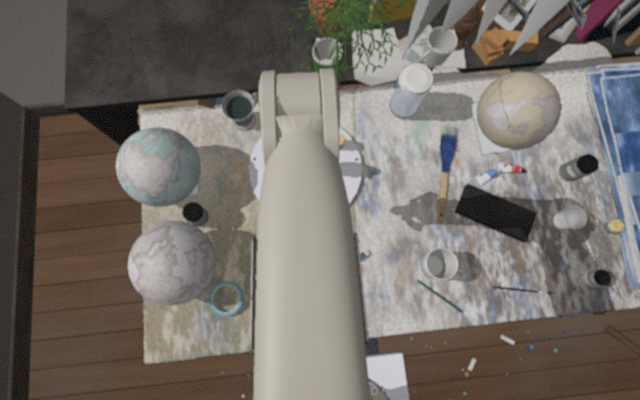

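step_arm:
  targets:
    - [[0,0,0],[2.2,0,0],0]
    - [[0,0,0],[2.2,0,0],0]
    - [[0,0,0],[2.2,0,0],0]
    - [[0,0,0],[2.2,0,0],0]
    - [[0,0,0],[2.2,0,0],0]
    - [[0,0,0],[2.2,0,0],0]
    - [[0,0,0],[2.2,0,0],0]
    - [[0,0,0],[2.1,0,0],0]
    - [[0,0,0],[0,0,0],0]
    - [[0,0,0],[0,0,0],0]

```text
clock: 4.5
tcp_pos: [0.5653, 0.0477, 0.0564]
orientation: [-0.332, -0.624, -0.332, 0.625]
wrist_force: [0.4, 0.3, 0.8]
finger_gap: -0.0004
```

```bash
python3 - <<'E'
from h import *
s,r=tool();print(s["tcp_pos"],s["wrist_force"])
A=np.array([.68,.0435]);n=np.array([.562,.827])
for ph in(20,22.5,25,30,35,40,42,45):
    p=np.radians(ph);P=A+.1*np.array([-np.cos(p),np.sin(p)])-.019*n;print(ph,P,delta([*P,.056]))
im=read_camera("scene");a=im[130:250,230:390,::-1];cv2.imwrite("pics/s2.png",cv2.resize(a,None,fx=5,fy=5,interpolation=cv2.INTER_CUBIC))
E
```

```text
[0.56528393 0.0476822  0.0564082 ] [0.38901561 0.28582125 0.82859547]
20 [0.57535274 0.06198901] [ 0.04  0.03 -1.75]
22.5 [0.57693405 0.06605534] [ 0.04 -0.06 -2.17]
25 [0.57869122 0.07004883] [ 0.04 -0.14 -2.6 ]
30 [0.58271946 0.077787  ] [ 0.04 -0.24 -3.47]
35 [0.5874068  0.08514464] [ 0.04 -0.26 -4.34]
40 [0.59271756 0.09206576] [ 0.04 -0.21 -5.21]
42 [0.59500752 0.09470006] [ 0.04 -0.17 -5.56]
45 [0.59861132 0.09849768] [ 0.04 -0.08 -6.08]
```

View pics/s2.png

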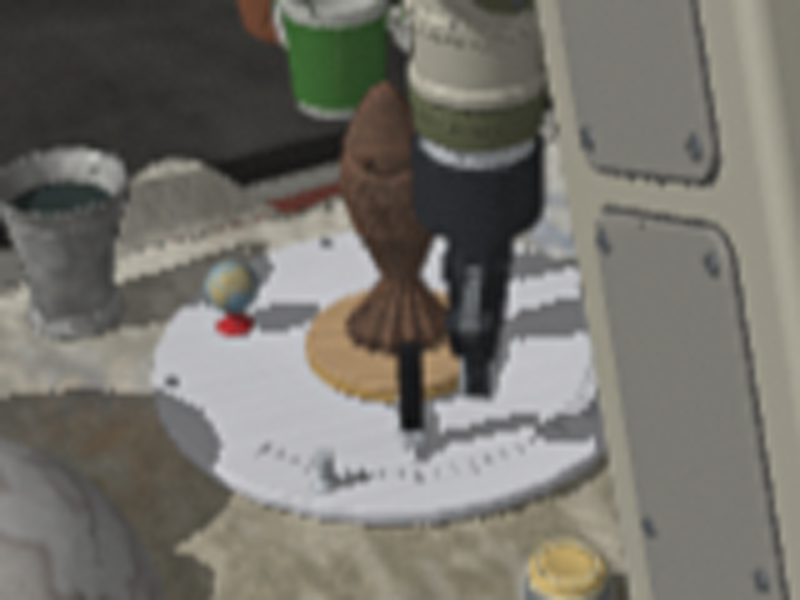

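step_arm:
  targets:
    - [[0,0,0],[0,0,-0.5],0]
    - [[0,0,0],[0,0,-0.5],0]
    - [[0,0,0],[0,0,-0.5],0]
    - [[0,0,0],[0,-0.1,-0.4],0]
    - [[0,0,0],[0,-0.05,-0.4],0]
    - [[0,0,0],[0,-0.05,-0.4],0]
    - [[0,0,0],[0,-0.05,-0.4],0]
    - [[0,0,0],[0,0,-0.4],0]
    - [[0,0,0],[0,0,-0.4],0]
    - [[0,0,0],[0,0,-0.3],0]

```text
clock: 5.55
tcp_pos: [0.5865, 0.0843, 0.0558]
orientation: [-0.332, -0.624, -0.332, 0.625]
wrist_force: [-3.3, -0.9, 0.4]
finger_gap: 0.0002
```

```bash
python3 - <<'E'
from h import *
s,r=tool();print(s["tcp_pos"],s["wrist_force"])
im=read_camera("scene");a=im[170:245,260:370,::-1];cv2.imwrite("pics/s3.png",cv2.resize(a,None,fx=7,fy=7,interpolation=cv2.INTER_CUBIC))
E
```

```text
[0.58646732 0.08431752 0.05580206] [-3.28811967 -0.89965153  0.4357864 ]
```

View pics/s3.png

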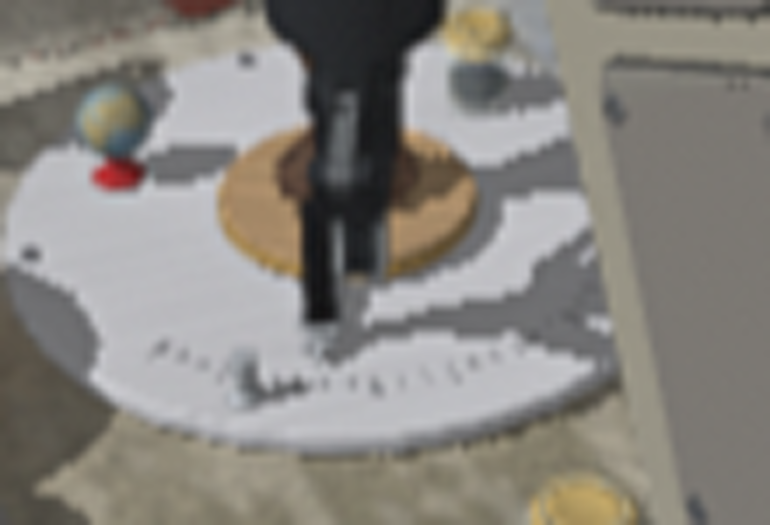

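step_arm:
  targets:
    - [[0,0,0],[0,0,-0.2],0]
    - [[0,0,0],[0,0,-0.2],0]
    - [[0,0,0],[0,0,-0.2],0]
    - [[0,0,0],[0,0,-0.2],0]
    - [[0,0,0],[0,0,-0.2],0]
    - [[0,0,0],[0,0,-0.1],0]
    - [[0,0,0],[0,0,0],0]
    - [[0,0,0],[0,0,0],0]
    - [[0,0,0],[0,0,0],0]
    - [[0,0,0],[0,0,0],0]

```text
clock: 6.6
tcp_pos: [0.5936, 0.0932, 0.0566]
orientation: [0.332, 0.625, 0.332, -0.624]
wrist_force: [-1.4, 0.4, -0.8]
finger_gap: 0.0001
```

```bash
cat > look.py <<'E'
from h import *
import sys
s,r=tool();print(s["tcp_pos"],s["wrist_force"],s["clock"])
c=sys.argv[1]; out=sys.argv[2]
ims=[read_camera(c).astype(float) for _ in range(3)]
im=np.mean(ims,0).astype(np.uint8)
cv2.imwrite(f"pics/{out}_raw.png",im[:,:,::-1])
x0,y0,w,h=(260,170,110,75) if c=="scene" else (245,140,110,80)
a=im[y0:y0+h,x0:x0+w,::-1];cv2.imwrite(f"pics/{out}.png",cv2.resize(a,None,fx=7,fy=7,interpolation=cv2.INTER_CUBIC))
E
python3 look.py scene s4
```

```text
[0.5935522  0.09316083 0.05659183] [-1.35101295  0.40303555 -0.84656193] 6.6
```

View pics/s4.png

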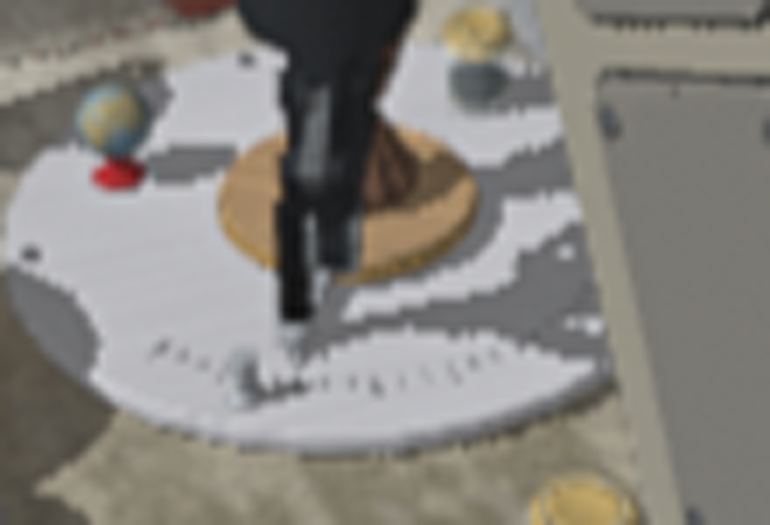

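```bash
python3 - <<'E'
from h import *
s=lambda x,y:((x+.5)/7-.5+260,(y+.5)/7-.5+170)
# platform top outline & disc outline in s4
E=np.array([s(220,198),s(478,198),s(262,258),s(345,280),s(440,145)])
for n,z,rr,E in(("plat",.030,.06,np.array([s(220,195),s(477,195),s(262,252),s(438,147),s(258,148)])),("disc",.014,.163,np.array([s(8,215),s(320,450),s(120,410),s(505,424),s(180,62)]))):
    P=back("scene",E,z)[:,:2];r=least_squares(lambda a:np.hypot(*(P-a).T)-rr,[.68,.04]);print(n,r.x,np.round(r.fun*1e3,1))
A=np.array([.679,.0435])
for k,(x,y,z) in dict(pegfoot=(243,395,.014),pegtop=(245,358,.038),postbase=(294,316,.026),ptr=(288,345,.0195)).items():
    p=back("scene",s(x,y),z)[0,:2];d=p-A;print(k,p,np.hypot(*d),np.degrees(np.arctan2(d[1],-d[0])))
E
```

```text
plat [0.67872186 0.04528527] [ 0.1  0.6 -1.  -1.3  0.3]
disc [0.67979126 0.04879999] [-4.1  2.3  2.2  3.3  8.5]
pegfoot [0.58536095 0.14367857] 0.13712773873992273 46.932458366270694
pegtop [0.58000667 0.14397006] 0.14104578017114372 45.42418028760443
postbase [0.61114371 0.10623977] 0.092416199014261 42.756401159792134
ptr [0.60125009 0.11422558] 0.10510545546736552 42.291372948969794
```

step_arm:
  targets:
    - [[0,0,0],[0,0,-0.2],0]
    - [[0,0,0],[0,0,-0.2],0]
    - [[0,0,0],[0,0,0],0]
    - [[0,0,0],[0,0,0],0]
    - [[0,0,0],[0,0,1],0]
    - [[0,0,0],[0,0,1],0]
    - [[0,0,0],[0,0,1],0]
    - [[0,0,0],[-3,0,0],0]
    - [[0,0,0],[-4,0,0],0]
    - [[0,0,0],[-4,0,0],0]

```text
clock: 7.75
tcp_pos: [0.5772, 0.0707, 0.1669]
orientation: [-0.331, -0.624, -0.332, 0.625]
wrist_force: [0.2, -0.8, -0.8]
finger_gap: 0.0
```

step_arm:
  targets:
    - [[0,0,0],[-4,0,0],0]
    - [[0,0,0],[-2.5,0,1],0]
    - [[0,0,0],[0,0.0,4],0]
    - [[0,0,0],[0,0,4.5],0]
    - [[0,0,0],[0,0,4.5],0]
    - [[0,0,0],[0,4,2],0]
    - [[0,0,0],[0,4.5,0],0]
    - [[0,0,0],[0,4.5,0],0]
    - [[0,0,0],[0,4.5,0],0]
    - [[0,0,0],[0,4,0],0]

```text
clock: 8.75
tcp_pos: [0.6679, -0.1834, 0.2312]
orientation: [0.332, 0.625, 0.331, -0.624]
wrist_force: [1.2, 0.2, 0.6]
finger_gap: -0.0
```

```bash
python3 look.py scene s5;python3 look.py top t5
```

```text
[ 0.66789036 -0.18344997  0.23117089] [1.22021489 0.17887893 0.57459197] 8.75
[ 0.66762631 -0.183448    0.2283281 ] [-0.21311555 -0.17953957 -0.47709925] 8.9
```

View pics/s5.png

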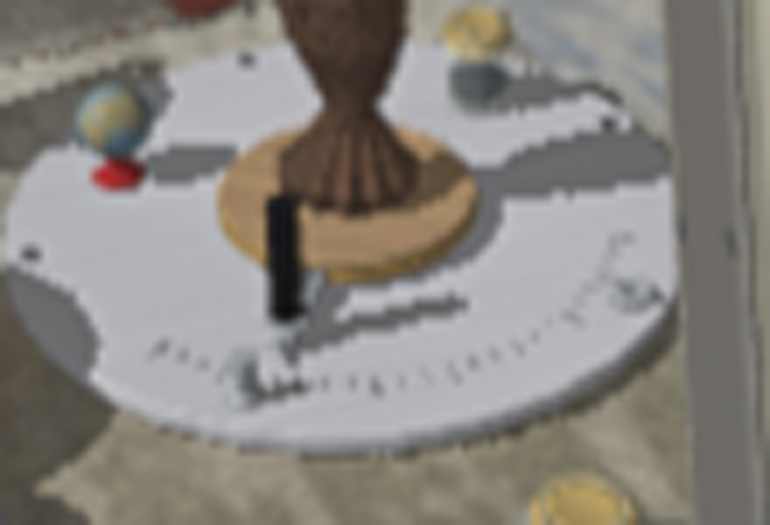

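View pics/t5.png

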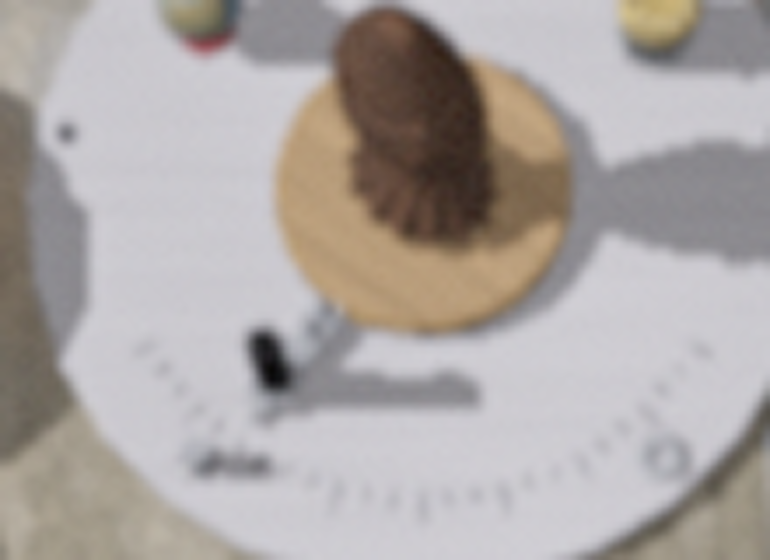

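```bash
cat > meas.py <<'E'
from h import *
import sys
def axis_fit(c,im):
    im=cv2.resize(im,None,fx=4,fy=4,interpolation=cv2.INTER_CUBIC)
    hsv=cv2.cvtColor(im,cv2.COLOR_BGR2HSV)
    A0=np.array([.68,.0435])
    res=[]
    # radial edge search on gradient for platform (z=.03,r=.06) using saturation; and disc (z=.014,r=.163)
    sat=cv2.GaussianBlur(hsv[:,:,1].astype(np.float32),(0,0),2);out={}
    for n,z,rr in(("plat",.030,.06),("disc",.014,.163)):
        pts=[]
        for a in np.arange(0,360,4):
            d=np.array([np.cos(np.radians(a)),np.sin(np.radians(a))])
            rs=np.arange(rr-.010,rr+.010,.0004)
            uv=proj(c,np.c_[A0+rs[:,None]*d,np.full(len(rs),z)])
            v=cv2.remap(sat,((uv[:,0]+.5)*4-.5).astype(np.float32)[None],((uv[:,1]+.5)*4-.5).astype(np.float32)[None],cv2.INTER_LINEAR)[0]
            g=np.gradient(v)
            if n=="plat":g=-g
            k=np.argmax(g)
            if 2<k<len(g)-3 and g[k]>2.0:pts.append(A0+rs[k]*d)
        P=np.array(pts)
        if len(P)>6:
            r=least_squares(lambda a:np.hypot(*(P-a[:2]).T)-a[2],[*A0,rr],loss="soft_l1",f_scale=.001)
            out[n]=r.x;print(c,n,len(P),np.round(r.x,4),"rms mm",np.round(np.median(np.abs(np.hypot(*(P-r.x[:2]).T)-r.x[2]))*1e3,2))
    return out
if __name__=="__main__":
    for f,c in(("s5_raw","scene"),("t5_raw","top"),("scene0","scene"),("top0","top")):
        axis_fit(c,cv2.imread(f"pics/{f}.png"))
E
python3 meas.py
python3 - <<'E'
import cv2,numpy as np
a=cv2.imread("pics/t5_raw.png")[182:214,266:306];b=cv2.imread("pics/s5_raw.png")[200:232,284:314+10]
f=lambda a:cv2.resize(a,None,fx=10,fy=10,interpolation=cv2.INTER_CUBIC)
cv2.imwrite("pics/z5.png",np.hstack([f(a),f(b)]))
E
```

```text
scene plat 74 [0.6787 0.0458 0.0622] rms mm 1.24
scene disc 32 [0.6738 0.0474 0.1633] rms mm 0.68
top plat 82 [0.6794 0.0432 0.0603] rms mm 0.37
top disc 37 [0.6807 0.0428 0.1648] rms mm 0.33
scene plat 68 [0.6782 0.0462 0.0626] rms mm 1.36
scene disc 34 [0.6735 0.0479 0.1629] rms mm 0.73
top plat 82 [0.6795 0.0431 0.0603] rms mm 0.31
top disc 37 [0.681  0.0426 0.1652] rms mm 0.26
```

View pics/z5.png

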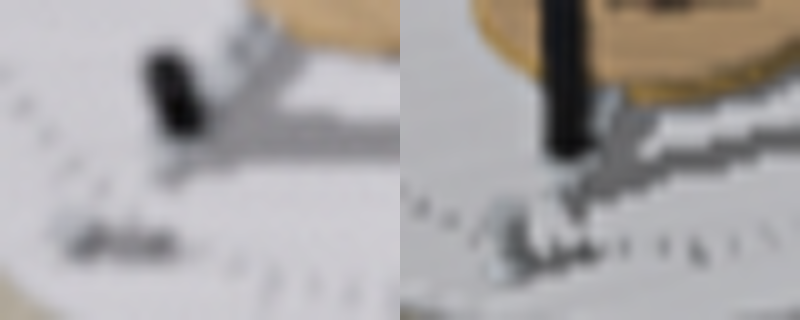

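```bash
cat > fit.py <<'E'
from h import *
import sys
AX={"top":np.array([.6797,.0431,.014]),"scene":np.array([.6785,.046,.014])}
def cyl(c,A,ph,r0,rad,z0,z1):
    p=np.radians(ph);ctr=A+np.array([-r0*np.cos(p),r0*np.sin(p),0])
    t=np.linspace(0,2*np.pi,24,endpoint=False)
    P=np.vstack([ctr+np.c_[rad*np.cos(t),rad*np.sin(t),np.full(24,z)] for z in(z0,z1)])
    return cv2.convexHull(proj(c,P).astype(np.float32))[:,0]
def mask(hull,x0,y0,w,h,S=8):
    m=np.zeros((h*S,w*S),np.uint8);cv2.fillPoly(m,[np.round((hull-[x0,y0]+.5)*S).astype(np.int32)],255)
    return cv2.resize(m,(w,h),interpolation=cv2.INTER_AREA)/255.
def post(c,im,dx=(0,0)):
    x0,y0,w,h=260,170,80,60
    g=im[y0:y0+h,x0:x0+w].max(2).astype(float);dark=np.clip((110-g)/80,0,1)
    best=[]
    for ph in np.arange(15,60,.25):
        m=mask(cyl(c,AX[c],ph,.1,.008,.012,.076)+np.array(dx),x0,y0,w,h)
        k=cv2.dilate((m>0).astype(np.uint8),np.ones((5,5)))>0
        best.append((np.sum((m-dark)[k]**2)+0*ph,ph))
    b=sorted(best)[:3];return b
if __name__=="__main__":
    for f,c in(("scene0","scene"),("top0","top"),("s5_raw","scene"),("t5_raw","top")):
        print(f,[ (round(a,1),p) for a,p in post(c,cv2.imread(f"pics/{f}.png"))])
    rows=[]
    for c,f,(x0,y0,w,h) in(("top","t5_raw",(262,182,40,32)),("scene","s5_raw",(284,200,40,32))):
        im=cv2.imread(f"pics/{f}.png")
        b=cv2.resize(im[y0:y0+h,x0:x0+w],None,fx=10,fy=10,interpolation=cv2.INTER_CUBIC)
        rr=[b.copy()]
        for ph in(44,46):
            o=b.copy()
            for r0,rad,z0,z1,col in((.141,.006,.0,.024,(0,0,255)),(.141,.008,0,.003,(255,0,0))):
                cv2.polylines(o,[np.round((cyl(c,AX[c],ph,r0,rad,z0,z1)-[x0,y0]+.5)*10).astype(np.int32)],True,col,1)
            rr.append(o)
        rows.append(np.hstack(rr)[:,:])
    cv2.imwrite("pics/pegov.png",cv2.resize(np.vstack(rows),(800,427)))
E
python3 fit.py
```

```text
scene0 [(np.float64(29.3), np.float64(21.5)), (np.float64(29.4), np.float64(21.75)), (np.float64(29.5), np.float64(22.0))]
top0 [(np.float64(25.3), np.float64(20.75)), (np.float64(25.3), np.float64(21.75)), (np.float64(25.4), np.float64(21.0))]
s5_raw [(np.float64(24.6), np.float64(42.0)), (np.float64(24.6), np.float64(42.5)), (np.float64(24.8), np.float64(42.25))]
t5_raw [(np.float64(26.9), np.float64(42.75)), (np.float64(27.0), np.float64(41.0)), (np.float64(27.0), np.float64(40.75))]
```

View pics/pegov.png

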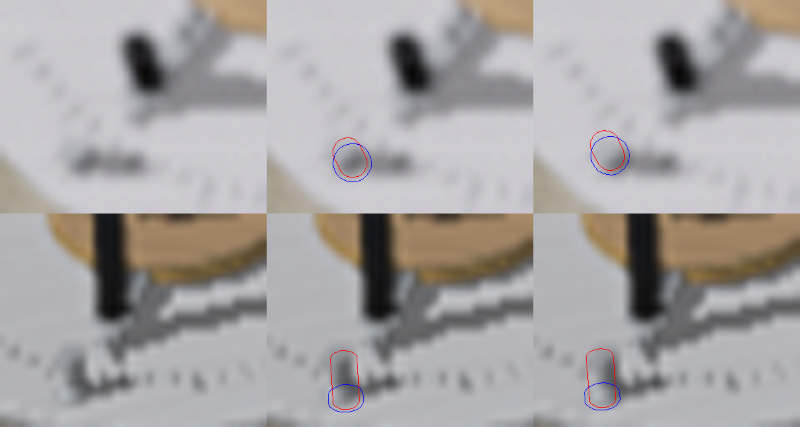

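```bash
python3 - <<'E'
from fit import *
for c,f,(x0,y0,w,h) in(("top","t5_raw",(266,196,24,16)),("scene","s5_raw",(286,212,24,18))):
    im=cv2.imread(f"pics/{f}.png")
    b=cv2.resize(im[y0:y0+h,x0:x0+w],None,fx=16,fy=16,interpolation=cv2.INTER_LANCZOS4)
    b=cv2.normalize(b,None,0,255,cv2.NORM_MINMAX)
    rr=[b.copy()]
    for ph in(44.5,46,47.5):
        o=b.copy()
        for r0,rad,z0,z1,col in((.141,.006,.0,.024,(0,0,255)),(.141,.008,0,.003,(255,0,0))):
            cv2.polylines(o,[np.round((cyl(c,AX[c],ph,r0,rad,z0,z1)-[x0,y0]+.5)*16).astype(np.int32)],True,col,1)
        rr.append(o)
    cv2.imwrite(f"pics/peg_{c}.png",np.vstack([np.hstack(rr[:2]),np.hstack(rr[2:])]))
E
```

```text
(no output)
```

View pics/peg_top.png

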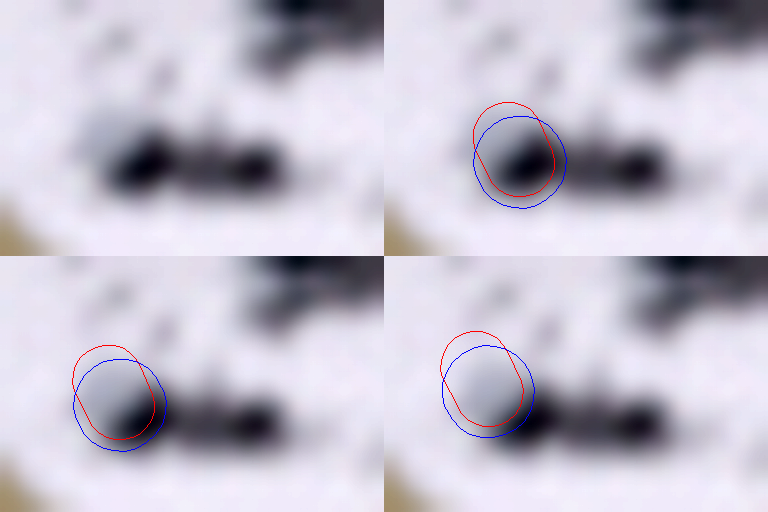

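View pics/peg_scene.png

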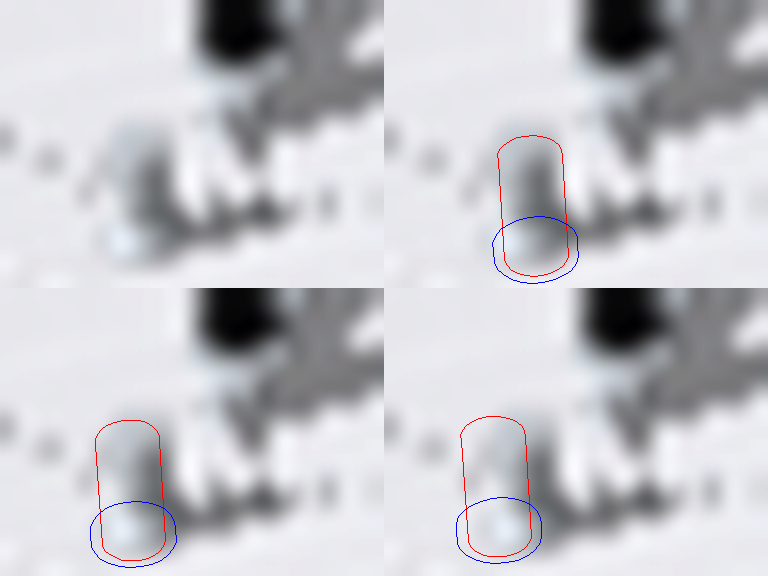

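step_arm:
  targets:
    - [[0,0,0],[0,-4,0],0]
    - [[0,0,0],[0,-4.5,0],0]
    - [[0,0,0],[0,-4.5,0],0]
    - [[0,0,0],[0,-4.5,0],0]
    - [[0,0,0],[0,-4,-2],0]
    - [[0,0,0],[0,0,-4.5],0]
    - [[0,0,0],[0,0,-4.5],0]
    - [[0,0,0],[0,0,-4],0]
    - [[0,0,0],[2.5,0,-1],0]
    - [[0,0,0],[4,0,0],0]

```text
clock: 10.05
tcp_pos: [0.5804, 0.0741, 0.1696]
orientation: [0.335, 0.626, 0.332, -0.621]
wrist_force: [0.4, 0.3, 0.4]
finger_gap: -0.0001
```

step_arm:
  targets:
    - [[0,0,0],[4,0,0],0]
    - [[0,0,0],[4,0,0],0]
    - [[0,0,0],[3,0,0],0]
    - [[0,0,0],[0,0,0],0]
    - [[0,0,0],[0,0,-0.7],0]
    - [[0,0,0],[0,0,-0.7],0]
    - [[0,0,0],[0,0,-0.7],0]
    - [[0,0,0],[0,0,0],0]
    - [[0,0,0],[0,0,0],0]
    - [[0,0,0],[0,0,0],0]

```text
clock: 11.05
tcp_pos: [0.5903, 0.0889, 0.0565]
orientation: [0.332, 0.624, 0.332, -0.624]
wrist_force: [-1.2, 0.5, -0.3]
finger_gap: 0.0
```

```bash
python3 - <<'E'
from h import *
s,r=tool();print(s["tcp_pos"],s["wrist_force"],"to last contact",delta([.5958,.0965,.0565]))
E
```

```text
[0.5902934  0.0889467  0.05654264] [-1.15042616  0.47683152 -0.29845262] to last contact [ 0.    0.03 -0.93]
```

step_arm:
  targets:
    - [[0,0,0],[0,0,-0.3],0]
    - [[0,0,0],[0,0,-0.3],0]
    - [[0,0,0],[0,0,-0.2],0]
    - [[0,0,0],[0,0,-0.2],0]
    - [[0,0,0],[0,0,-0.2],0]
    - [[0,0,0],[0,0,-0.2],0]
    - [[0,0,0],[0,0,0],0]
    - [[0,0,0],[0,0,0],0]
    - [[0,0,0],[0,0,0],0]
    - [[0,0,0],[0,0,0],0]

```text
clock: 12.05
tcp_pos: [0.598, 0.1007, 0.0563]
orientation: [0.332, 0.624, 0.332, -0.624]
wrist_force: [-0.5, -0.9, -1.7]
finger_gap: 0.0001
```

step_arm:
  targets:
    - [[0,0,0],[0,0,1],0]
    - [[0,0,0],[0,0,1],0]
    - [[0,0,0],[0,0,1],0]
    - [[0,0,0],[-3,0,0],0]
    - [[0,0,0],[-4,0,0],0]
    - [[0,0,0],[-4,0,0],0]
    - [[0,0,0],[-4,0,0],0]
    - [[0,0,0],[-2.5,0,1],0]
    - [[0,0,0],[0,0,4],0]
    - [[0,0,0],[0,0,4.5],0]

```text
clock: 13.05
tcp_pos: [0.5282, -0.0038, 0.2324]
orientation: [0.333, 0.625, 0.332, -0.623]
wrist_force: [0.2, -0.7, 0.1]
finger_gap: 0.0001
```

step_arm:
  targets:
    - [[0,0,0],[0,0,4.5],0]
    - [[0,0,0],[0,4,2],0]
    - [[0,0,0],[0,4.5,0],0]
    - [[0,0,0],[0,4.5,0],0]
    - [[0,0,0],[0,4.5,0],0]
    - [[0,0,0],[0,4,0],0]
    - [[0,0,0],[0,0,0],0]
    - [[0,0,0],[0,0,0],0]
    - [[0,0,0],[0,0,0],0]
    - [[0,0,0],[0,0,0],0]

```text
clock: 14.05
tcp_pos: [0.6691, -0.1765, 0.2325]
orientation: [0.332, 0.624, 0.332, -0.624]
wrist_force: [-0.4, -0.3, 0.3]
finger_gap: 0.0004
```

```bash
python3 look.py scene s6;python3 look.py top t6; python3 - <<'E'
from fit import *
for f,c in(("s6_raw","scene"),("t6_raw","top")):print(post(c,cv2.imread(f"pics/{f}.png")))
for c,f,(x0,y0,w,h) in(("top","t6_raw",(264,156,48,50)),("scene","s6_raw",(284,186,48,50))):
    im=cv2.imread(f"pics/{f}.png")
    b=cv2.resize(im[y0:y0+h,x0:x0+w],None,fx=8,fy=8,interpolation=cv2.INTER_LANCZOS4)
    o=b.copy()
    A=AX[c]
    for ph in(43,45.5,48):
        p=np.radians(ph);L=np.array([A+np.array([-r*np.cos(p),r*np.sin(p),0.0055]) for r in(0,.118,.141)])
        cv2.polylines(o,[np.round((proj(c,L)-[x0,y0]+.5)*8).astype(np.int32)],False,(0,255,0) if ph==45.5 else (0,160,255),1)
    cv2.imwrite(f"pics/lev_{c}.png",np.hstack([b,o]))
E
```

```text
[ 0.66909705 -0.17645067  0.23251636] [-0.36082944 -0.33369143  0.3171648 ] 14.05
[ 0.66957199 -0.17651646  0.23261548] [-0.4892243  -0.5450931   0.43709876] 14.2
[(np.float64(21.668510428681273), np.float64(44.75)), (np.float64(22.488718041138025), np.float64(44.5)), (np.float64(22.842541570549788), np.float64(44.25))]
[(np.float64(27.677385620915032), np.float64(43.25)), (np.float64(27.7261783929258), np.float64(43.0)), (np.float64(27.798869665513262), np.float64(43.5))]
```

View pics/lev_top.png

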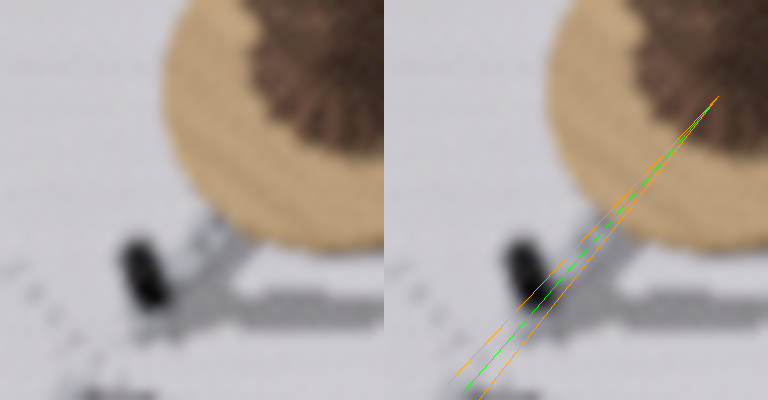

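View pics/lev_scene.png

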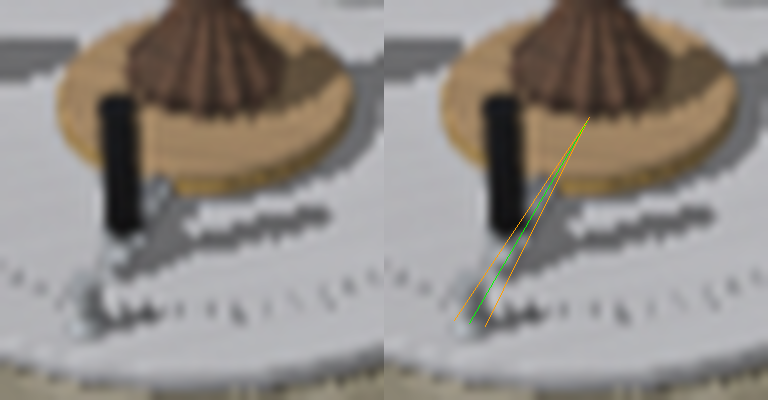

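```bash
python3 - <<'E'
from fit import *
for c,f,(x0,y0,w,h) in(("top","t6_raw",(266,176,32,32)),("scene","s6_raw",(284,192,32,40))):
    im=cv2.imread(f"pics/{f}.png");S=12
    b=cv2.resize(im[y0:y0+h,x0:x0+w],None,fx=S,fy=S,interpolation=cv2.INTER_CUBIC)
    rr=[]
    for ph in(44,46):
        o=b.copy();A=AX[c]
        for r0,rad,z0,z1,col in((.141,.006,.0,.024,(0,0,255)),(.1,.008,.012,.076,(255,0,0))):
            cv2.polylines(o,[np.round((cyl(c,A,ph,r0,rad,z0,z1)-[x0,y0]+.5)*S).astype(np.int32)],True,col,1)
        p=np.radians(ph);u=np.array([-np.cos(p),np.sin(p),0]);v=np.array([u[1],-u[0],0])
        L=np.array([A+.05*u+.007*v+[0,0,.012],A+.108*u+.007*v+[0,0,.012],A+.118*u+[0,0,.0055],A+.108*u-.007*v+[0,0,.012],A+.05*u-.007*v+[0,0,.012]])
        cv2.polylines(o,[np.round((proj(c,L)-[x0,y0]+.5)*S).astype(np.int32)],False,(0,200,0),1)
        rr.append(o)
    cv2.imwrite(f"pics/m6_{c}.png",np.hstack(rr))
E
```

```text
(no output)
```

View pics/m6_top.png

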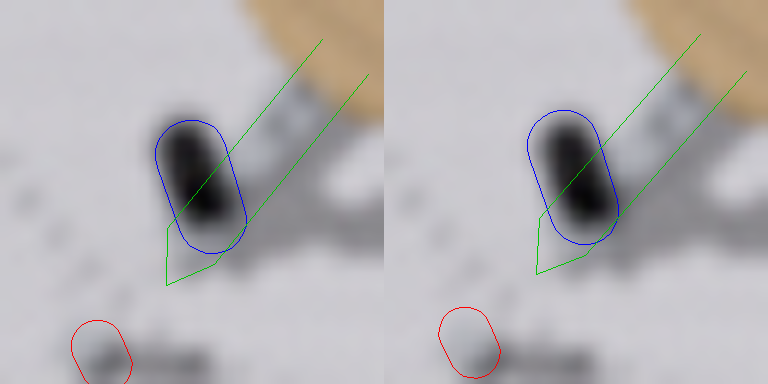

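View pics/m6_scene.png

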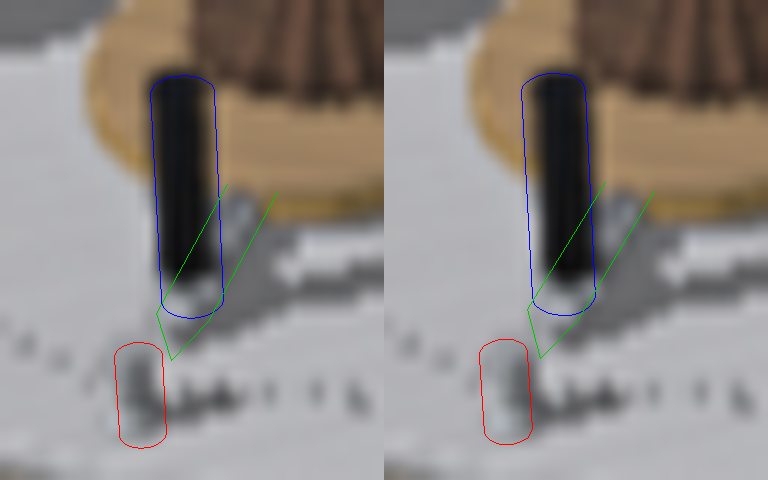

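```bash
cat > cl.py <<'E'
from fit import *
import sys
# centreline of black post: at each height z, sample profile along horizontal image dir perpendicular to the projected axis
def run(c,im,ph,shift=(0,0),show=False):
    A=AX[c];g=im.max(2).astype(np.float32);g=cv2.resize(g,None,fx=8,fy=8,interpolation=cv2.INTER_CUBIC)
    p=np.radians(ph);b=A+.1*np.array([-np.cos(p),np.sin(p),0])
    offs=[]
    for z in np.linspace(.035,.068,9):
        u0=proj(c,b+[0,0,z])[0];u1=proj(c,b+[0,0,z+.01])[0];d=(u1-u0)/np.hypot(*(u1-u0));n=np.array([-d[1],d[0]])
        t=np.arange(-7,7.01,.1);q=u0+t[:,None]*n
        v=cv2.remap(g,((q[:,0]+.5)*8-.5).astype(np.float32)[None],((q[:,1]+.5)*8-.5).astype(np.float32)[None],cv2.INTER_LINEAR)[0]
        k0=np.argmin(v+3*np.abs(t));mn=v[k0]
        # max slope edges
        gr=np.gradient(v)
        L=[i for i in range(k0-45,k0) if i>=0];Rr=[i for i in range(k0,k0+45) if i<len(t)]
        l=L[np.argmin(gr[L])];r=Rr[np.argmax(gr[Rr])]
        offs.append(((t[l]+t[r])/2,t[r]-t[l]))
    o=np.array(offs);
    # px per degree normal
    q=np.radians(ph+1);b2=A+.1*np.array([-np.cos(q),np.sin(q),0]);dp=proj(c,b2+[0,0,.05])[0]-proj(c,b+[0,0,.05])[0]
    return np.median(o[:,0]),np.median(o[:,1]),dp@n
for f,c in(("s5_raw","scene"),("t5_raw","top"),("s6_raw","scene"),("t6_raw","top"),("scene0","scene"),("top0","top"),)+tuple((a,"scene" if a[0]=="s" else "top") for a in sys.argv[1:]):
    im=cv2.imread(f"pics/{f}.png");ph=22 if "0" in f else 44
    for _ in range(4):
        o,w,k=run(c,im,ph);ph+=o/k
    print(f,"phi",round(ph,2),"off",round(o,3),"width px",round(w,2),"px/deg",round(k,3))
E
python3 cl.py
```

```text
s5_raw phi 42.15 off -0.0 width px 4.5 px/deg -0.549
t5_raw phi 42.29 off -0.0 width px 4.2 px/deg -0.371
s6_raw phi 44.74 off -0.0 width px 5.0 px/deg -0.539
t6_raw phi 45.14 off -0.05 width px 4.2 px/deg -0.34
scene0 phi 22.0 off -0.05 width px 5.0 px/deg -0.578
top0 phi 22.09 off -0.0 width px 5.0 px/deg -0.564
```

```bash
python3 - <<'E'
from fit import *
np.set_printoptions(linewidth=160)
for f in("s6_raw","s5_raw","scene0"):
    im=cv2.imread(f"pics/{f}.png");print(f);print(im[218:232,289:305].sum(2)//3)
print("proj peg axis scene z0,12,24mm at 44,45,46")
for ph in(44,45,46):
    p=np.radians(ph);print(ph,[np.round(proj("scene",AX["scene"]+[-.141*np.cos(p),.141*np.sin(p),z])[0],2) for z in(0,.012,.024)])
im=cv2.imread("pics/t6_raw.png");print(im[200:212,267:287].sum(2)//3)
im=cv2.imread("pics/top0.png");print(im[200:212,267:287].sum(2)//3)
for ph in(44,45,46):
    p=np.radians(ph);print(ph,[np.round(proj("top",AX["top"]+[-.141*np.cos(p),.141*np.sin(p),z])[0],2) for z in(0,.012,.024)])
E
```

```text
s6_raw
[[179 179 179 180 180 181 176 157 161 160 144  99  97 101 100 103]
 [179 179 180 179 173 170 167 154 153 118 104  94 102 103 114 146]
 [178 179 180 176 162 157 155 155 163 129 101 111 146 148 156 182]
 [162 178 177 165 157 149 135 138 167 163 148 156 182 183 182 182]
 [158 177 173 155 154 134 106 123 184 185 182 184 185 181 184 182]
 [178 175 160 164 151 126  96 116 185 182 166 183 178 158 183 183]
 [180 175 161 178 163 127  95 104 160 174 131 152 143 108 150 160]
 [180 180 178 179 166 125  95  87 111 144 103 101  99  83 113 152]
 [180 181 178 171 179 154 122  98  90 104  99 111 142 139 153 180]
 [180 180 176 170 181 163 132 112 127 145 147 156 183 183 183 185]
 [178 177 176 174 167 158 148 149 171 184 184 184 186 184 183 182]
 [186 182 178 179 181 181 182 183 184 185 184 183 182 182 181 181]
 [185 181 178 184 190 189 188 186 183 182 181 180 182 182 183 182]
 [167 169 171 179 184 181 180 178 175 176 179 182 188 188 186 185]]
s5_raw
[[178 179 179 179 180 180 180 181 181 177 160 137 127  91  99 101]
 [179 179 180 179 173 170 170 172 176 164 153 110 104  94 103 102]
 [178 179 180
[... 3546 characters left out ...]
16 129 138 139 140 132 126 131 158 184 194 196]
 [204 205 204 204 194 173 148 134 140 159 154 148 149 146 141 144 159 179 188 196]
 [204 208 204 205 198 191 180 175 180 189 183 178 178 175 176 176 183 195 198 201]
 [195 202 208 208 204 205 202 201 202 205 202 202 200 201 203 203 204 206 206 207]
 [180 198 205 206 208 210 209 209 208 211 208 208 208 210 209 211 207 210 209 208]
 [174 184 194 203 206 209 209 210 208 209 208 211 209 209 209 206 208 208 207 207]]
44 [array([274.36, 205.96]), array([273.95, 205.11]), array([273.54, 204.25])]
45 [array([273.69, 205.43]), array([273.27, 204.58]), array([272.85, 203.71])]
46 [array([273.02, 204.89]), array([272.61, 204.03]), array([272.18, 203.15])]
```

```bash
python3 -c "
from workcell import *
print(get_state()['wrist_force'],hand_in())"
```

```text
the job is handed in; nothing more can be done
[ 0.83115585  0.09892323 -0.2373531 ] None
```

I pushed the lever's black post round with the outside of the shut fingertips until the pointer pointed at the tall steel peg, then drew the arm clear and handed in at about 14 s. The pushes were in three short stages, with one look from clear before the last one.

- **Pointer against peg:** the pointer started about 22° from the base's -x, and the peg stands at about 45°. The last pictures put the lever at 44.7° and the peg at about 45.0° in the scene camera. In the top camera they read 45.1° and about 45.5°. Both views therefore leave it about 0.3–0.4° short of the peg's middle, which is within what I can measure.
- **Checks that disagreed:**
  - Working from the fingertip position instead of the pictures gave about 46°, roughly 1° more. The camera calibration, good to about 2 mm, could explain that.
  - A first, coarser fit of the black post in the top picture read 43.3°. I discarded it in favour of the post's centre line, which agreed between the two cameras.
  - The trained networks never found the peg, so I took its place from the pixels by hand.
- **Forces and other things:** the wrist force read about 3.5 N at most at the end of each move. In the last pictures the fish stood on its platform, and the toy globe and small jar looked to be where they were. I did not measure the other things round about. The arm was touching nothing at hand-in.

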